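# Feel round the sealing rim of a filter-press cell

## Task

Before the gasket goes on, check the sealing rim of the filter-press cell (the open steel cup with a short pipe stub on its side) for nicks by touch: rest a fingertip lightly on the top of the rim above the stub and run it slowly all the way round, clockwise as seen from above, until you are back above the stub, then take the hand away. Do not press hard, and do not grip, lift, tip or push the cell; leave everything around it where it stands.

Things in the scene. Friction and masses are not known exactly. Their poses are not given: they have to be found in the camera images.
- mat: grey rubber bench mat, 320 x 530 x 4 mm, fixed to the bench; origin under its centre, on the bench
- cell: the filter-press cell: heavy open steel cup (92 mm outside, 76 inside; 1.7 kg, loose) in a soft black rubber boot, mouth up. Its flat rim is 8 mm wide, 95 mm above the origin, 99 above the bench. A pipe stub (16 thick, nuts to 26) sticks out of its side, 38 up, to 80 from the axis. Under a finger the cup sinks about 1 mm per 3 N, after the first 0 to 3 N, at most 6 mm. Origin: centre of underside; x along the stub
- rim0 (a point): point on the top of the cell's rim, on the rim's centre line 42 mm from the axis, directly above the pipe stub. (The cell also has two small lugs a quarter turn to either side of the stub, 20 mm below the rim, reaching 55 mm from the axis; its boot is 104 mm across and 20 mm tall.)
- rim1 (a point): same, on the rim's top, 45 degrees further round clockwise as seen from above
- rim2 (a point): same, on the rim's top, 90 degrees further round clockwise as seen from above
- rim3 (a point): same, on the rim's top, 135 degrees further round clockwise as seen from above
- rim4 (a point): same, on the rim's top, 180 degrees further round clockwise as seen from above
- rim5 (a point): same, on the rim's top, 225 degrees further round clockwise as seen from above
- rim6 (a point): same, on the rim's top, 270 degrees further round clockwise as seen from above
- rim7 (a point): same, on the rim's top, 315 degrees further round clockwise as seen from above
- sample_cup: plain thin-walled steel sample cup, 68 mm across, 80 mm tall, no stub on its side; stands on the mat; loose; origin: centre of its underside
- cap: steel cap of the cell: flat disc 100 mm across and 22 mm thick with a thin outlet tube standing up to 66 mm; lies on the mat; loose; origin: centre of its underside
- gasket: black rubber ring, 91 mm outside, 75 mm inside, 5 mm thick; lies on the mat's far strip; loose; origin: centre of its underside
- brush: small wooden-handled brush, 170 mm long; lies on the mat's far strip; loose; origin: on its centre line, underside
- wash_bottle: white plastic wash bottle, 72 mm across, 172 mm tall, with a bent spout to 205 mm; stands left of the mat; loose; origin: centre of its underside
- grease_pot: yellow pot with a black conical top, 54 mm across, 138 mm tall; stands beyond the mat; loose; origin: centre of its underside
- cylinder: slim clear measuring cylinder on a 62 mm foot, 150 mm tall; stands beyond the mat; loose; origin: centre of its underside
- timer: grey bench timer, 62 x 72 x 18 mm; lies right of the mat; loose; origin: centre of its underside
Mind the look-alikes: they are no part of the job. Leave any orange or purple look-alike of the cell alone.

How it is judged:
By the outcome, as a careful person would: the job done as asked, in the order asked, and still so for the second after the job is handed in, with the robot touching nothing.
It also fails if it takes over 58 s, if anything falls off the work surface, if the arm or the gripper's body presses on something with over 40 N, if the wrist force passes 120 N, or if a joint passes its speed limit or range.

## Robot

A 6-joint arm with a two-finger parallel gripper is mounted at the origin on the work surface. World frame = base frame: x ahead of the robot, y to its left, z up, the work surface at z = 0. Lengths are in mm, angles in rad, forces in N, time in s.
With the tool pointing down it reaches from about 275 to 850 mm from the base axis. Payload 5.2 kg.
Tool frame: the origin (TCP) lies at the very end of the fingers, on their centre line; the grasp point (between the pads) lies manip.tcp_to_grasp behind it (manip.tcp_to_grasp is the distance from the TCP to the grasp point, in mm); z points along the fingers, y is the line along which they close (so a half turn about z gives the same grasp; the last joint's range is limited). The gripper opens to 85 mm and grips with 20 to 120 N. Pads are 22 mm wide; open, the fingers measure 114 mm over their backs; the gripper's body (76 mm by 85 mm) begins 54 mm behind the grasp point. The pads swing forward as they close: fully open they stand 13 mm farther back than shut.
Start: joints at [-1.533, 0.259, 1.535, -0, 1.348, -0.203], TCP at [131.185, -534.131, 231.31] pointing down, gripper open.
Joint ranges: [-3.14, 3.14], [-0.91, 2.08], [0.19, 2.58], [-1.22, 4.36], [0.22, 2.71], [-3.12, 3.12]. Speed limits (rad/s): [2.57, 2.57, 3.14, 3.14, 3.14, 3.14].

## Interface

Orientations are given as a rotation vector (axis times angle).
In Python, from rig import manip gives the robot as it stands.
- The arm moves only by the tool servo_tool, never from a script. Its arguments are lists of equal length, an entry for each row: "translation": the shift along the world's x, y, z in units of 25 mm (1.0 is 25 mm), a list of three; "dr": the turn, a rotation vector about the world's x, y, z in units of 0.1 rad (1.0 is 0.1 rad), a list of three; "claw": the closure, from -1 (fully open) to 1 (shut), so that 0 is half open. A call has 1 to 5 rows; each row shifts and turns the commanded pose from where the row before left it; what a row does not reach is not made up. A row lasts 1/12 s, in which the tool goes at most 41.7 mm and 7.16 degrees, less where a joint would pass 70% of its speed; a pose out of reach is approached as far as the arm can. A call with a number of a shift or a turn outside -1 to 1 is refused whole. A call with a gripper value outside its range is refused whole. The fingers move at their own pace and stop on an object; "newtons" is the grip in N (left out, the last holds). Time passes only in rows, so rows that do not move let the fingers close. It gives the time, the measured TCP pose, the force, the opening and the grip force at its end, in the units of the state.
- manip.read_state(): the state, without advancing time (a new reading comes with each control period).
- manip.snapshot(name): name is "side" or "top"; returns the picture (400x640x3 uint8, red, green, blue); there is no depth.
- manip.calibration(name): a dict with "camera_matrix" (3x3 intrinsics, pixels), "k1" (the pictures are not rectified: a ray, as slopes to the right and down, at radius r is drawn at 1 + k1 r^2 times it, then the intrinsics apply), "R" (3x3) and "t" (3): a world point X has camera coordinates R X + t. Camera axes: x right, y down, z forward; pixel columns grow to the right and rows downward; lengths in mm; the calibration is good to about 2 mm. A picture is of the moment at which its call begins. calibration takes no time and is no camera call.
- manip.hand_in(): hands the job in; it is judged then, once.
The state is a dict: "clock": time; "q": joint angles; "joint_vel": joint speeds; "tau": joint torques, N m; "ee_pos": TCP position; "eef_rot": TCP orientation; "wrist_force": force on the tool from outside, world axes, zero at the start; "wrist_torque": the same for the moment, N m; "finger_gap": finger opening in mm; "grasp_force": force on a finger pad.
Only numpy, scipy, OpenCV 4.12 (cv2) and the standard library are available. Lean on these libraries where they do the work, as an engineer would, in place of code of your own. Each camera call takes 0.05 s, during which the arm holds its last target. There are 200 camera calls.

## Working session

There is one attempt and no reset: what is moved stays moved. The work goes in short steps, Python scripts to look and compute and a tool call to move; the robot and the scene stay as the last step left them, time stands still between calls to the robot, and variables do not carry over. Pictures are saved under pics/ and viewed, at most 10 in all, crops included, and the job is handed in when it is done.

Besides the shell and the picture viewer there is one more tool, called after "Emit:" as name(argument=value, ...), one argument or row to a line, values as JSON. servo_tool: Moves the arm, as the interface text tells. Shifts and turns lie within -1 to 1; 1 stands for 25 mm of shift or 0.1 rad of turn. Its arguments: {"type":"object","properties":{"translation":{"type":"array","items":{"type":"array","items":{"type":"number"}}},"dr":{"type":"array","items":{"type":"array","items":{"type":"number"}}},"claw":{"type":"array","items":{"type":"number"}},"newtons":{"type":"number"}},"required":["translation","dr","claw"]}

```bash
ls; mkdir -p pics; python3 - <<'E'
from rig import manip
import cv2
for n in("top","side"):
    cv2.imwrite(f"pics/{n}0.png",manip.snapshot(n)[:,:,::-1])
    c=manip.calibration(n);print(n,c)
s=manip.read_state();print(s, manip.tcp_to_grasp)
E
```

```text
pics
top {'camera_matrix': array([[472.52371296,   0.        , 324.43695748],
       [  0.        , 472.52371296, 204.58075207],
       [  0.        ,   0.        ,   1.        ]]), 'k1': -0.0052293408094600995, 'R': array([[ 0.01466875, -0.99987696,  0.00555769],
       [-0.99318229, -0.01521294, -0.11557465],
       [ 0.11564498, -0.00382446, -0.99328325]]), 't': array([ -31.81661564,  525.61063761, 1249.51911922])}
side {'camera_matrix': array([[400.6384821 ,   0.        , 315.7957215 ],
       [  0.        , 400.6384821 , 196.43115306],
       [  0.        ,   0.        ,   1.        ]]), 'k1': -0.09126850615738437, 'R': array([[-0.97490663, -0.22219731, -0.01361716],
       [-0.13602045,  0.64298928, -0.75369969],
       [ 0.17622573, -0.73293461, -0.65707789]]), 't': array([ 533.51933832,  160.08016515, 1186.53118326])}
{'clock': 0.1, 'q': array([-1.53280527e+00,  2.59258468e-01,  1.53594488e+00, -5.97186728e-06,
        1.34802183e+00, -2.02795615e-01]), 'joint_vel': array([-0.00156671, -0.00203425, -0.00345861,  0.00130874,  0.0005159 ,
        0.00152781]), 'tau': array([ 3.14709425e-03, -4.46968961e+01, -2.91244823e+01, -7.05578759e-05,
        6.37614692e-03,  8.53885496e-06]), 'ee_pos': array([ 131.16165976, -533.65078966,  230.57565004]), 'eef_rot': array([-3.11723621e+00, -3.77120375e-01, -2.01849802e-04]), 'wrist_force': array([0.31071931, 0.10855844, 0.40529866]), 'wrist_torque': array([-0.00360618, -0.0018176 , -0.01439246]), 'grasp_force': 0.0, 'finger_gap': 85.56490586252323} 18.700000000000003
```

View pics/top0.png

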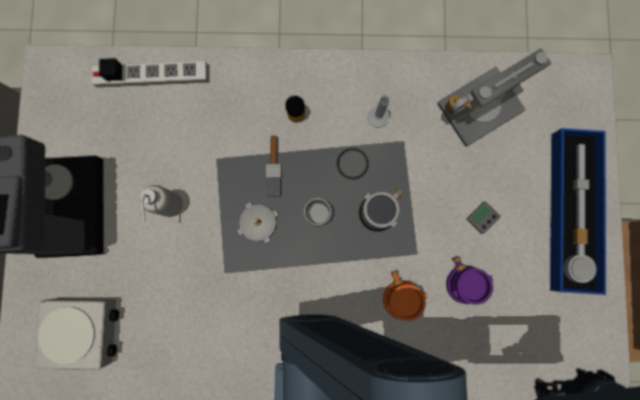

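View pics/side0.png

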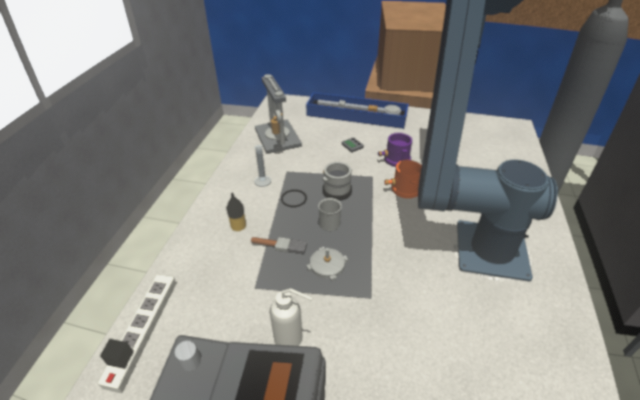

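The top view shows the steel cell at about (380,210), with its stub towards (398,194). The sample cup is at (318,211), and the orange and purple look-alikes are at (404,298) and (470,284). In the side view the cell is at (337,180). Next I'll fit the rim.

```bash
cat > h.py <<'E'
import numpy as np, cv2
from rig import manip
def ray(n,uv,z):
    c=manip.calibration(n);K,R,t,k=c["camera_matrix"],np.array(c["R"]),np.array(c["t"]),c["k1"]
    uv=np.atleast_2d(np.float64(uv))
    p=cv2.undistortPoints(uv.reshape(-1,1,2),K,np.array([k,0,0,0.])).reshape(-1,2)
    d=np.c_[p,np.ones(len(p))]@R; o=-R.T@t
    return o+d*((z-o[2])/d[:,2])[:,None]
def proj(n,X):
    c=manip.calibration(n)
    return cv2.projectPoints(np.float64(X).reshape(-1,1,3),cv2.Rodrigues(np.array(c["R"]))[0],np.array(c["t"]),c["camera_matrix"],np.array([c["k1"],0,0,0.]))[0].reshape(-1,2)
E
python3 - <<'E'
import cv2,numpy as np
from h import *
a=cv2.imread("pics/top0.png");b=cv2.imread("pics/side0.png")
print("rough",ray("top",[380,208],99), ray("side",[338,172],99))
A=cv2.resize(a[180:240,350:415],None,fx=6,fy=6,interpolation=cv2.INTER_CUBIC)
B=cv2.resize(b[150:210,305:370],None,fx=6,fy=6,interpolation=cv2.INTER_CUBIC)
cv2.imwrite("pics/c0.png",np.hstack([A,B]))
E
```

```text
rough [[ 511.4203639  -166.18979836   99.        ]] [[ 505.21390272 -151.4508277    99.        ]]
```

View pics/c0.png

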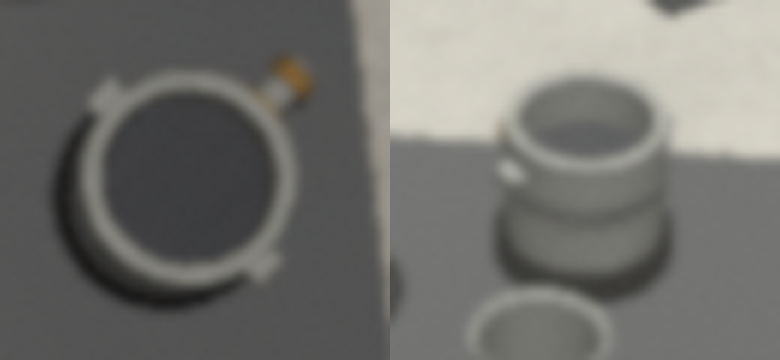

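The crop shows the rim ring centred at about crop pixel (190,178). The orange nut is at (293,77), with lugs at (107,97) and (263,265).

```bash
cat > fit.py <<'E'
from h import *
from scipy.optimize import least_squares
a=cv2.imread("pics/top0.png");g=cv2.cvtColor(a,cv2.COLOR_BGR2GRAY).astype(np.float32)
c0=np.array([511.,-166.])
for it in range(4):
    th=np.radians(np.arange(0,360,5));rr=np.arange(30,52,.5);P=[];I=[];O=[]
    for t in th:
        X=np.c_[c0[0]+rr*np.cos(t),c0[1]+rr*np.sin(t),np.full(len(rr),99)]
        u=proj("top",X).astype(np.float32)
        v=cv2.remap(g,u[:,0],u[:,1],cv2.INTER_CUBIC).ravel()
        d=np.gradient(v); I.append(X[np.argmax(d*(rr<43)),:2]); k=int(np.argmax(v[8:36]))+8; P.append(X[k,:2])
    for nm,Q in(("inner",I),("peak",P)):
        Q=np.array(Q)
        s=least_squares(lambda p:np.hypot(*(Q-p[:2]).T)-p[2],[*c0,40],loss="soft_l1").x;print(nm,s.round(2))
        if nm=="peak":c0=(s[:2]+ (s0[:2]))/2
        s0=s
hsv=cv2.cvtColor(a,cv2.COLOR_BGR2HSV)
m=cv2.inRange(hsv,(5,90,60),(25,255,255));m[:180]=0;m[240:]=0;m[:,:350]=0;m[:,415:]=0
ys,xs=np.nonzero(m);w=hsv[ys,xs,1].astype(float);n=ray("top",[np.average(xs,weights=w),np.average(ys,weights=w)],48)[0];print("nut",len(xs),n)
d=n[:2]-c0;print("c",c0,"r",np.hypot(*d),"ang",np.degrees(np.arctan2(d[1],d[0])))
for p in((107,97),(263,265)):
    l=ray("top",[350+p[0]/6-.4,180+p[1]/6-.4],79)[0][:2]-c0;print("lug",np.hypot(*l),np.degrees(np.arctan2(l[1],l[0])))
b=cv2.cvtColor(cv2.imread("pics/side0.png"),cv2.COLOR_BGR2GRAY)
t=np.radians(np.arange(0,360,3));
im=cv2.resize(cv2.imread("pics/side0.png")[150:210,305:370],None,fx=6,fy=6)
for q in (proj("side",np.c_[c0[0]+42*np.cos(t),c0[1]+42*np.sin(t),0*t+99])-[305,150]+.4)*6: cv2.circle(im,tuple(int(x) for x in q),1,(0,0,255),-1)
cv2.imwrite("pics/c1.png",im)
E
python3 fit.py
```

```text
inner [ 508.64 -169.01   37.52]
peak [ 508.9  -169.01   41.93]
inner [ 508.78 -169.1    37.41]
peak [ 508.86 -169.02   41.93]
inner [ 508.58 -169.13   37.45]
peak [ 508.85 -169.01   41.94]
inner [ 508.67 -169.1    37.43]
peak [ 508.88 -169.     41.94]
nut 19 [ 560.55549488 -222.2852594    48.        ]
c [ 508.77443397 -169.0477753 ] r 74.26646606591044 ang -45.79454112656298
lug 49.4252465640509 42.3638497479183
lug 49.72513902783114 -136.0164559747691
```

View pics/c1.png

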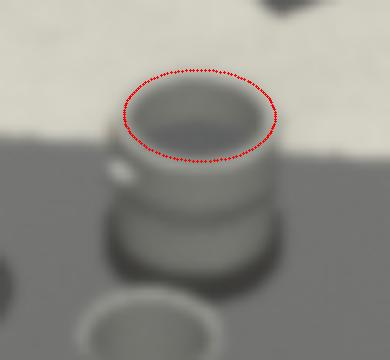

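Emit:
servo_tool(
  translation=[
    [0.4,0.33,0],
    [0.814,0.67,0],
    [0.814,0.67,0],
    [0.814,0.67,0],
    [0.814,0.67,0],
  ],
  dr=[
    [0,0,0],
    [0,0,0],
    [0,0,0],
    [0,0,0],
    [0,0,0],
  ],
  claw=[1,1,1,1,1],
  newtons=20,
)

```text
clock: 0.52
ee_pos: [223.8, -457.1, 231.0]
eef_rot: [-3.118, -0.377, -0.0]
wrist_force: [0.6, -0.4, 0.4]
finger_gap: 25.4
grasp_force: 0.0
```

Emit:
servo_tool(
  translation=[
    [0.814,0.67,0],
    [0.814,0.67,0],
    [0.814,0.67,0],
    [0.814,0.67,0],
    [0.814,0.67,0],
  ],
  dr=[
    [0,0,0],
    [0,0,0],
    [0,0,0],
    [0,0,0],
    [0,0,0],
  ],
  claw=[1,1,1,1,1],
)

```text
clock: 0.93
ee_pos: [325.5, -373.1, 231.2]
eef_rot: [-3.118, -0.378, -0.0]
wrist_force: [0.3, -0.1, -0.3]
finger_gap: 0.1
grasp_force: 0.0
```

Emit:
servo_tool(
  translation=[
    [0.814,0.67,0],
    [0.814,0.67,0],
    [0.814,0.67,0],
    [0.814,0.67,0],
    [0.814,0.67,0],
  ],
  dr=[
    [0,0,0],
    [0,0,0],
    [0,0,0],
    [0,0,0],
    [0,0,0],
  ],
  claw=[1,1,1,1,1],
)

```text
clock: 1.35
ee_pos: [427.0, -289.2, 231.2]
eef_rot: [-3.118, -0.378, 0.0]
wrist_force: [0.2, -0.3, -0.1]
finger_gap: 0.3
grasp_force: 0.0
```

Emit:
servo_tool(
  translation=[
    [0.814,0.67,-0.6],
    [0.814,0.67,-0.8],
    [0.814,0.67,-0.8],
    [0.814,0.67,-0.6],
    [0.414,0.34,-0.4],
  ],
  dr=[
    [0,0,0],
    [0,0,0],
    [0,0,0],
    [0,0,0],
    [0,0,0],
  ],
  claw=[1,1,1,1,1],
)

```text
clock: 1.77
ee_pos: [518.7, -212.3, 149.3]
eef_rot: [-3.116, -0.38, 0.002]
wrist_force: [-1.1, -0.9, 0.8]
finger_gap: 0.0
grasp_force: 0.0
```

Emit:
servo_tool(
  translation=[
    [0.4,0.33,-0.2],
    [0,0,0],
    [0,0,0],
  ],
  dr=[
    [0,0,0],
    [0,0,0],
    [0,0,0],
  ],
  claw=[1,1,1],
)

```text
clock: 2.02
ee_pos: [527.9, -207.5, 146.5]
eef_rot: [3.118, 0.379, -0.001]
wrist_force: [0.9, 0.2, -0.4]
finger_gap: -0.1
grasp_force: 0.0
```

Emit:
servo_tool(
  translation=[
    [0.2,0.17,-0.5],
    [0.212,0.17,-0.5],
    [0,0,-0.24],
    [0,0,0],
    [0,0,0],
  ],
  dr=[
    [0,0,0],
    [0,0,0],
    [0,0,0],
    [0,0,0],
    [0,0,0],
  ],
  claw=[1,1,1,1,1],
)

```text
clock: 2.43
ee_pos: [537.5, -199.2, 114.5]
eef_rot: [-3.118, -0.377, 0.002]
wrist_force: [0.1, -0.2, 0.7]
finger_gap: -0.2
grasp_force: 0.0
```

```bash
python3 - <<'E'
from h import *
ims=[]
s=manip.read_state();p=s["ee_pos"];print(s["clock"],p,s["wrist_force"])
for n in("side","top"):
    im=manip.snapshot(n)[:,:,::-1].copy();cv2.imwrite(f"pics/{n}1.png",im)
    u=proj(n,p)[0];print(n,u)
    x,y=(305,130) if n=="side" else (350,165)
    c=cv2.resize(im[y:y+80,x:x+65],None,fx=6,fy=6,interpolation=cv2.INTER_CUBIC)
    cv2.circle(c,tuple(int(v) for v in (u-[x,y]+.4)*6),2,(0,0,255),-1);ims.append(c)
cv2.imwrite("pics/c2.png",np.hstack(ims))
E
```

```text
2.4333 [ 537.46706719 -199.17783935  114.51650632] [ 0.07193614 -0.24080888  0.71570223]
side [331.26050177 158.71203961]
top [393.75203205 197.32936871]
```

View pics/c2.png

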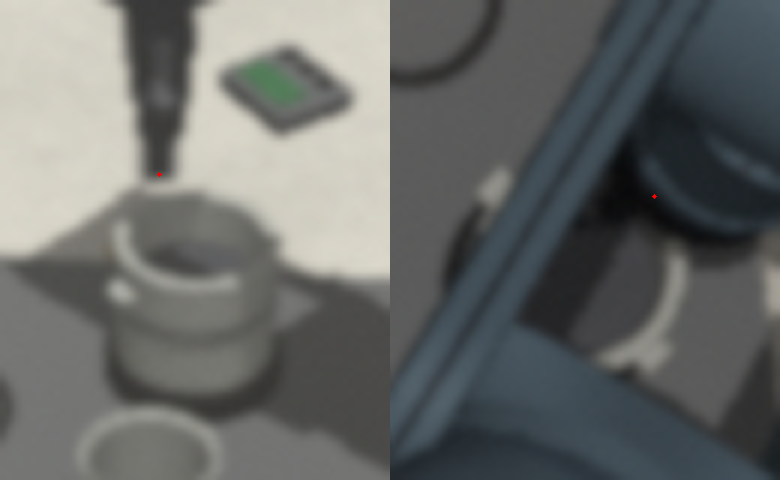

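The tip in the side view is centred at crop x≈160, against a projected TCP at (158,175), so the side camera agrees with the robot to about 1 mm. I'll fit the rim in the side view the same way.

```bash
python3 - <<'E'
from h import *
from scipy.optimize import least_squares
g=cv2.cvtColor(cv2.imread("pics/side0.png"),cv2.COLOR_BGR2GRAY).astype(np.float32)
c0=np.array([509.5,-168.5])
for it in range(3):
    P=[];rr=np.arange(33,50,.5)
    for t in np.radians(np.arange(0,360,5)):
        X=np.c_[c0[0]+rr*np.cos(t),c0[1]+rr*np.sin(t),np.full(len(rr),99)]
        u=proj("side",X).astype(np.float32);v=cv2.remap(g,u[:,0],u[:,1],cv2.INTER_CUBIC).ravel()
        k=np.argmax(v)
        if 3<k<len(rr)-3 and v[k]>v[0]+5 and v[k]>v[-1]+3:P.append(X[k,:2])
    P=np.array(P);s=least_squares(lambda p:np.hypot(*(P-p[:2]).T)-42,c0,loss="soft_l1").x
    a=np.degrees(np.arctan2(*(P-s).T[::-1]));print(len(P),s,a.round()[::4]);c0=s
E
```

```text
28 [ 509.94520953 -165.57031804] [ 22.  43.  64.  85. 107. 128. 149.]
28 [ 509.97290536 -165.55802379] [ 25.  45.  65.  85. 105. 125. 145.]
28 [ 509.96316747 -165.56691571] [ 25.  45.  65.  85. 105. 125. 145.]
```

Emit:
servo_tool(
  translation=[
    [0.02,0.03,-0.12],
    [0.02,0.03,-0.12],
    [0,0,-0.1],
    [0,0,-0.06],
    [0,0,-0.04],
  ],
  dr=[
    [0,0,0],
    [0,0,0],
    [0,0,0],
    [0,0,0],
    [0,0,0],
  ],
  claw=[1,1,1,1,1],
)

```text
clock: 2.95
ee_pos: [539.0, -197.5, 104.0]
eef_rot: [-3.119, -0.377, 0.001]
wrist_force: [-0.2, 0.4, -0.0]
finger_gap: 0.1
grasp_force: 0.0
```

Emit:
servo_tool(
  translation=[
    [0,0,-0.03],
    [0,0,-0.02],
    [0,0,-0.02],
    [0,0,0],
    [0,0,0],
  ],
  dr=[
    [0,0,0],
    [0,0,0],
    [0,0,0],
    [0,0,0],
    [0,0,0],
  ],
  claw=[1,1,1,1,1],
)

```text
clock: 3.37
ee_pos: [539.2, -197.6, 102.6]
eef_rot: [3.119, 0.377, 0.0]
wrist_force: [0.6, -0.3, -0.1]
finger_gap: 0.3
grasp_force: 0.0
```

Emit:
servo_tool(
  translation=[
    [0,0,-0.02],
    [0,0,-0.02],
    [0,0,-0.02],
    [0,0,0],
    [0,0,0],
  ],
  dr=[
    [0,0,0],
    [0,0,0],
    [0,0,0],
    [0,0,0],
    [0,0,0],
  ],
  claw=[1,1,1,1,1],
)

```text
clock: 3.78
ee_pos: [539.1, -197.6, 101.0]
eef_rot: [-3.119, -0.377, 0.0]
wrist_force: [0.1, 0.0, 0.2]
finger_gap: 0.0
grasp_force: 0.0
```

Emit:
servo_tool(
  translation=[
    [0,0,-0.02],
    [0,0,-0.02],
    [0,0,0],
    [0,0,0],
  ],
  dr=[
    [0,0,0],
    [0,0,0],
    [0,0,0],
    [0,0,0],
  ],
  claw=[1,1,1,1],
)

```text
clock: 4.12
ee_pos: [539.1, -197.6, 100.0]
eef_rot: [-3.119, -0.377, 0.0]
wrist_force: [0.1, 0.2, -0.4]
finger_gap: -0.2
grasp_force: 0.0
```

Emit:
servo_tool(
  translation=[
    [0,0,-0.02],
    [0,0,-0.02],
    [0,0,0],
    [0,0,0],
  ],
  dr=[
    [0,0,0],
    [0,0,0],
    [0,0,0],
    [0,0,0],
  ],
  claw=[1,1,1,1],
)

```text
clock: 4.45
ee_pos: [539.2, -197.6, 99.1]
eef_rot: [3.119, 0.377, 0.0]
wrist_force: [-0.4, 0.3, 1.0]
finger_gap: -0.2
grasp_force: 0.2
```

Emit:
servo_tool(
  translation=[
    [0,0,-0.02],
    [0,0,0],
    [0,0,0],
  ],
  dr=[
    [0,0,0],
    [0,0,0],
    [0,0,0],
  ],
  claw=[1,1,1],
)

```text
clock: 4.7
ee_pos: [539.2, -197.7, 98.7]
eef_rot: [3.119, 0.377, 0.0]
wrist_force: [-1.1, 0.1, 0.9]
finger_gap: -0.1
grasp_force: 0.8
```

Emit:
servo_tool(
  translation=[
    [0,0,-0.02],
    [0,0,-0.01],
    [0,0,0],
    [0,0,0],
  ],
  dr=[
    [0,0,0],
    [0,0,0],
    [0,0,0],
    [0,0,0],
  ],
  claw=[1,1,1,1],
)

```text
clock: 5.03
ee_pos: [539.2, -197.7, 98.0]
eef_rot: [3.119, 0.377, 0.0]
wrist_force: [-0.9, 0.3, 3.2]
finger_gap: 0.2
grasp_force: 1.7
```

```bash
python3 - <<'E'
import numpy as np
# per-7.5deg chord deltas in units of 25 mm, clockwise from -46 deg, r=42
a=np.radians(-46-7.5*np.arange(49));P=42*np.c_[np.cos(a),np.sin(a)]
d=np.diff(P,axis=0)/25/5   # 5 rows per 7.5 deg
for i in range(48):print(i,(-46-7.5*(i+1)),d[i].round(4),(P[i+1]+[509.8,-167.5]).round(1))
from rig import manip
s=manip.read_state();print(s["wrist_force"],s["wrist_torque"])
E
```

```text
0 -53.5 [-0.0335 -0.0284] [ 534.8 -201.3]
1 -61.0 [-0.037  -0.0238] [ 530.2 -204.2]
2 -68.5 [-0.0398 -0.0187] [ 525.2 -206.6]
3 -76.0 [-0.0419 -0.0134] [ 520.  -208.3]
4 -83.5 [-0.0432 -0.0078] [ 514.6 -209.2]
5 -91.0 [-0.0439 -0.0021] [ 509.1 -209.5]
6 -98.5 [-0.0438  0.0036] [ 503.6 -209. ]
7 -106.0 [-0.043   0.0093] [ 498.2 -207.9]
8 -113.5 [-0.0414  0.0149] [ 493.1 -206. ]
9 -121.0 [-0.0391  0.0201] [ 488.2 -203.5]
10 -128.5 [-0.0361  0.0251] [ 483.7 -200.4]
11 -136.0 [-0.0325  0.0296] [ 479.6 -196.7]
12 -143.5 [-0.0284  0.0335] [ 476.  -192.5]
13 -151.0 [-0.0238  0.037 ] [ 473.1 -187.9]
14 -158.5 [-0.0187  0.0398] [ 470.7 -182.9]
15 -166.0 [-0.0134  0.0419] [ 469.  -177.7]
16 -173.5 [-0.0078  0.0432] [ 468.1 -172.3]
17 -181.0 [-0.0021  0.0439] [ 467.8 -166.8]
18 -188.5 [0.0036 0.0438] [ 468.3 -161.3]
19 -196.0 [0.0093 0.043 ] [ 469.4 -155.9]
20 -203.5 [0.0149 0.0414] [ 471.3 -150.8]
21 -211.0 [0.0201 0.0391] [ 473.8 -145.9]
22 -218.5 [0.0251 0.0361] [ 476.9 -141.4]
23 -226.0 [0.0296 0.0325] [ 480.6 -137.3]
24 -233.5 [0.0335 0.0284] [ 484.8 -133.7]
25 -241.0 [0.037  0.0238] [ 489
[... 344 characters left out ...]
 -131.5]
34 -308.5 [ 0.0361 -0.0251] [ 535.9 -134.6]
35 -316.0 [ 0.0325 -0.0296] [ 540.  -138.3]
36 -323.5 [ 0.0284 -0.0335] [ 543.6 -142.5]
37 -331.0 [ 0.0238 -0.037 ] [ 546.5 -147.1]
38 -338.5 [ 0.0187 -0.0398] [ 548.9 -152.1]
39 -346.0 [ 0.0134 -0.0419] [ 550.6 -157.3]
40 -353.5 [ 0.0078 -0.0432] [ 551.5 -162.7]
41 -361.0 [ 0.0021 -0.0439] [ 551.8 -168.2]
42 -368.5 [-0.0036 -0.0438] [ 551.3 -173.7]
43 -376.0 [-0.0093 -0.043 ] [ 550.2 -179.1]
44 -383.5 [-0.0149 -0.0414] [ 548.3 -184.2]
45 -391.0 [-0.0201 -0.0391] [ 545.8 -189.1]
46 -398.5 [-0.0251 -0.0361] [ 542.7 -193.6]
47 -406.0 [-0.0296 -0.0325] [ 539.  -197.7]
[-0.86661405  0.31804232  3.23191292] [ 0.11292776  0.13062114 -0.02904127]
```

Emit:
servo_tool(
  translation=[
    [-0.034,-0.028,0],
    [-0.034,-0.028,0],
    [-0.034,-0.028,0],
    [-0.034,-0.028,0],
    [-0.034,-0.028,0],
  ],
  dr=[
    [0,0,0],
    [0,0,0],
    [0,0,0],
    [0,0,0],
    [0,0,0],
  ],
  claw=[1,1,1,1,1],
)

```text
clock: 5.45
ee_pos: [535.2, -201.2, 98.0]
eef_rot: [3.119, 0.377, 0.001]
wrist_force: [1.6, 0.9, 2.8]
finger_gap: -0.2
grasp_force: 1.8
```

Emit:
servo_tool(
  translation=[
    [-0.037,-0.024,0],
    [-0.037,-0.024,0],
    [-0.037,-0.024,0],
    [-0.037,-0.024,0],
    [-0.037,-0.024,0],
  ],
  dr=[
    [0,0,0],
    [0,0,0],
    [0,0,0],
    [0,0,0],
    [0,0,0],
  ],
  claw=[1,1,1,1,1],
)

```text
clock: 5.87
ee_pos: [530.3, -204.3, 97.9]
eef_rot: [3.119, 0.377, 0.001]
wrist_force: [3.0, 1.3, 4.2]
finger_gap: 0.3
grasp_force: 1.9
```

Emit:
servo_tool(
  translation=[
    [-0.04,-0.019,0.006],
    [-0.04,-0.019,0.006],
    [-0.04,-0.019,0],
    [-0.04,-0.019,0],
    [-0.04,-0.019,0],
  ],
  dr=[
    [0,0,0],
    [0,0,0],
    [0,0,0],
    [0,0,0],
    [0,0,0],
  ],
  claw=[1,1,1,1,1],
)

```text
clock: 6.28
ee_pos: [525.1, -206.6, 98.0]
eef_rot: [-3.119, -0.377, 0.0]
wrist_force: [2.5, 0.7, 2.4]
finger_gap: 0.1
grasp_force: 1.7
```

Emit:
servo_tool(
  translation=[
    [-0.042,-0.013,0],
    [-0.042,-0.013,0],
    [-0.042,-0.013,0],
    [-0.042,-0.013,0],
    [-0.042,-0.013,0],
  ],
  dr=[
    [0,0,0],
    [0,0,0],
    [0,0,0],
    [0,0,0],
    [0,0,0],
  ],
  claw=[1,1,1,1,1],
)

```text
clock: 6.7
ee_pos: [519.9, -208.2, 98.1]
eef_rot: [3.119, 0.377, 0.0]
wrist_force: [2.3, 1.4, 2.9]
finger_gap: -0.1
grasp_force: 1.6
```

Emit:
servo_tool(
  translation=[
    [-0.043,-0.008,0],
    [-0.043,-0.008,0],
    [-0.043,-0.008,0],
    [-0.043,-0.008,0],
    [-0.043,-0.008,0],
  ],
  dr=[
    [0,0,0],
    [0,0,0],
    [0,0,0],
    [0,0,0],
    [0,0,0],
  ],
  claw=[1,1,1,1,1],
)

```text
clock: 7.12
ee_pos: [514.6, -209.2, 98.1]
eef_rot: [3.119, 0.377, 0.0]
wrist_force: [2.0, 0.6, 3.7]
finger_gap: 0.0
grasp_force: 1.6
```

Emit:
servo_tool(
  translation=[
    [-0.044,-0.002,0],
    [-0.044,-0.002,0],
    [-0.044,-0.002,0],
    [-0.044,-0.002,0],
    [-0.044,-0.002,0],
  ],
  dr=[
    [0,0,0],
    [0,0,0],
    [0,0,0],
    [0,0,0],
    [0,0,0],
  ],
  claw=[1,1,1,1,1],
)

```text
clock: 7.53
ee_pos: [509.0, -209.4, 98.1]
eef_rot: [3.119, 0.377, 0.0]
wrist_force: [2.3, 0.4, 3.5]
finger_gap: 0.0
grasp_force: 1.6
```

Emit:
servo_tool(
  translation=[
    [-0.044,0.004,0],
    [-0.044,0.004,0],
    [-0.044,0.004,0],
    [-0.044,0.004,0],
    [-0.044,0.004,0],
  ],
  dr=[
    [0,0,0],
    [0,0,0],
    [0,0,0],
    [0,0,0],
    [0,0,0],
  ],
  claw=[1,1,1,1,1],
)

```text
clock: 7.95
ee_pos: [503.5, -208.9, 98.1]
eef_rot: [3.119, 0.377, 0.0]
wrist_force: [2.8, 0.1, 3.4]
finger_gap: 0.1
grasp_force: 1.6
```

Emit:
servo_tool(
  translation=[
    [-0.043,0.009,0],
    [-0.043,0.009,0],
    [-0.043,0.009,0],
    [-0.043,0.009,0],
    [-0.043,0.009,0],
  ],
  dr=[
    [0,0,0],
    [0,0,0],
    [0,0,0],
    [0,0,0],
    [0,0,0],
  ],
  claw=[1,1,1,1,1],
)

```text
clock: 8.37
ee_pos: [498.2, -207.8, 98.1]
eef_rot: [3.119, 0.377, 0.0]
wrist_force: [1.3, 0.1, 3.9]
finger_gap: 0.0
grasp_force: 1.6
```

Emit:
servo_tool(
  translation=[
    [-0.041,0.015,0.004],
    [-0.041,0.015,0],
    [-0.041,0.015,0],
    [-0.041,0.015,0],
    [-0.041,0.015,0],
  ],
  dr=[
    [0,0,0],
    [0,0,0],
    [0,0,0],
    [0,0,0],
    [0,0,0],
  ],
  claw=[1,1,1,1,1],
)

```text
clock: 8.78
ee_pos: [493.0, -205.8, 98.2]
eef_rot: [-3.119, -0.377, 0.0]
wrist_force: [1.3, -1.3, 3.2]
finger_gap: 0.2
grasp_force: 1.5
```

Emit:
servo_tool(
  translation=[
    [-0.039,0.02,0],
    [-0.039,0.02,0],
    [-0.039,0.02,0],
    [-0.039,0.02,0],
    [-0.039,0.02,0],
  ],
  dr=[
    [0,0,0],
    [0,0,0],
    [0,0,0],
    [0,0,0],
    [0,0,0],
  ],
  claw=[1,1,1,1,1],
)

```text
clock: 9.2
ee_pos: [488.2, -203.3, 98.2]
eef_rot: [3.119, 0.377, -0.0]
wrist_force: [1.8, -1.4, 2.2]
finger_gap: 0.5
grasp_force: 1.5
```

```bash
python3 - <<'E'
from h import *
im=manip.snapshot("side")[:,:,::-1].copy()
p=manip.read_state()["ee_pos"]
c=np.hstack([cv2.resize(q[140:205,300:370],None,fx=5.5,fy=5.5,interpolation=cv2.INTER_CUBIC) for q in (cv2.imread("pics/side0.png"),im)])
cv2.imwrite("pics/c3.png",c);print((proj("side",p)[0]-[300,140])*5.5)
E
```

```text
[251.70180167 130.32813788]
```

View pics/c3.png

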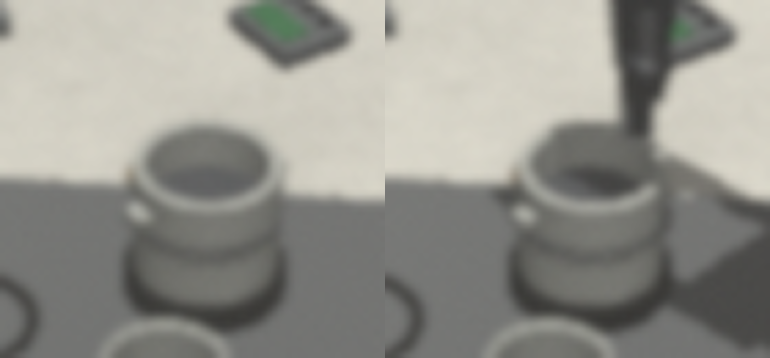

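The cell hasn't moved (same pixels in both crops), and the fingertip sits on the far-right rim at crop (637,130). I'll carry on.

Emit:
servo_tool(
  translation=[
    [-0.036,0.025,0],
    [-0.036,0.025,0],
    [-0.036,0.025,0],
    [-0.036,0.025,0],
    [-0.036,0.025,0],
  ],
  dr=[
    [0,0,0],
    [0,0,0],
    [0,0,0],
    [0,0,0],
    [0,0,0],
  ],
  claw=[1,1,1,1,1],
)

```text
clock: 9.67
ee_pos: [483.6, -200.2, 98.2]
eef_rot: [-3.119, -0.377, 0.0]
wrist_force: [1.5, -1.3, 3.6]
finger_gap: 0.1
grasp_force: 1.4
```

Emit:
servo_tool(
  translation=[
    [-0.033,0.029,0],
    [-0.033,0.029,0],
    [-0.033,0.029,0],
    [-0.033,0.029,0],
    [-0.033,0.029,0],
  ],
  dr=[
    [0,0,0],
    [0,0,0],
    [0,0,0],
    [0,0,0],
    [0,0,0],
  ],
  claw=[1,1,1,1,1],
)

```text
clock: 10.08
ee_pos: [479.6, -196.6, 98.2]
eef_rot: [3.119, 0.377, 0.0]
wrist_force: [1.2, -1.0, 3.2]
finger_gap: 0.2
grasp_force: 1.4
```

Emit:
servo_tool(
  translation=[
    [-0.028,0.034,0],
    [-0.028,0.034,0],
    [-0.028,0.034,0],
    [-0.028,0.034,0],
    [-0.028,0.034,0],
  ],
  dr=[
    [0,0,0],
    [0,0,0],
    [0,0,0],
    [0,0,0],
    [0,0,0],
  ],
  claw=[1,1,1,1,1],
)

```text
clock: 10.5
ee_pos: [476.1, -192.3, 98.2]
eef_rot: [-3.119, -0.377, 0.0]
wrist_force: [1.4, -2.1, 3.2]
finger_gap: -0.3
grasp_force: 1.4
```

Emit:
servo_tool(
  translation=[
    [-0.024,0.037,0],
    [-0.024,0.037,0],
    [-0.024,0.037,0],
    [-0.024,0.037,0],
    [-0.024,0.037,0],
  ],
  dr=[
    [0,0,0],
    [0,0,0],
    [0,0,0],
    [0,0,0],
    [0,0,0],
  ],
  claw=[1,1,1,1,1],
)

```text
clock: 10.92
ee_pos: [473.1, -187.7, 98.2]
eef_rot: [3.119, 0.377, -0.0]
wrist_force: [1.1, -2.4, 3.2]
finger_gap: -0.1
grasp_force: 1.4
```

Emit:
servo_tool(
  translation=[
    [-0.019,0.04,0],
    [-0.019,0.04,0],
    [-0.019,0.04,0],
    [-0.019,0.04,0],
    [-0.019,0.04,0],
  ],
  dr=[
    [0,0,0],
    [0,0,0],
    [0,0,0],
    [0,0,0],
    [0,0,0],
  ],
  claw=[1,1,1,1,1],
)

```text
clock: 11.33
ee_pos: [470.7, -182.6, 98.2]
eef_rot: [-3.119, -0.377, 0.0]
wrist_force: [0.2, -1.3, 3.1]
finger_gap: 0.2
grasp_force: 1.4
```

Emit:
servo_tool(
  translation=[
    [-0.013,0.042,0],
    [-0.013,0.042,0],
    [-0.013,0.042,0],
    [-0.013,0.042,0],
    [-0.013,0.042,0],
  ],
  dr=[
    [0,0,0],
    [0,0,0],
    [0,0,0],
    [0,0,0],
    [0,0,0],
  ],
  claw=[1,1,1,1,1],
)

```text
clock: 11.75
ee_pos: [469.1, -177.4, 98.2]
eef_rot: [-3.119, -0.377, 0.0]
wrist_force: [0.3, -1.6, 3.9]
finger_gap: -0.1
grasp_force: 1.4
```

Emit:
servo_tool(
  translation=[
    [-0.008,0.043,0],
    [-0.008,0.043,0],
    [-0.008,0.043,0],
    [-0.008,0.043,0],
    [-0.008,0.043,0],
  ],
  dr=[
    [0,0,0],
    [0,0,0],
    [0,0,0],
    [0,0,0],
    [0,0,0],
  ],
  claw=[1,1,1,1,1],
)

```text
clock: 12.17
ee_pos: [468.1, -172.0, 98.2]
eef_rot: [-3.119, -0.377, 0.0]
wrist_force: [0.2, -2.3, 3.9]
finger_gap: 0.4
grasp_force: 1.5
```

Emit:
servo_tool(
  translation=[
    [-0.002,0.044,0],
    [-0.002,0.044,0],
    [-0.002,0.044,0],
    [-0.002,0.044,0],
    [-0.002,0.044,0],
  ],
  dr=[
    [0,0,0],
    [0,0,0],
    [0,0,0],
    [0,0,0],
    [0,0,0],
  ],
  claw=[1,1,1,1,1],
)

```text
clock: 12.58
ee_pos: [467.9, -166.5, 98.2]
eef_rot: [-3.119, -0.377, 0.0]
wrist_force: [0.2, -2.1, 3.4]
finger_gap: -0.1
grasp_force: 1.5
```

Emit:
servo_tool(
  translation=[
    [0.004,0.044,0],
    [0.004,0.044,0],
    [0.004,0.044,0],
    [0.004,0.044,0],
    [0.004,0.044,0],
  ],
  dr=[
    [0,0,0],
    [0,0,0],
    [0,0,0],
    [0,0,0],
    [0,0,0],
  ],
  claw=[1,1,1,1,1],
)

```text
clock: 13.0
ee_pos: [468.3, -161.0, 98.2]
eef_rot: [-3.119, -0.377, 0.0]
wrist_force: [-0.5, -2.2, 4.1]
finger_gap: -0.0
grasp_force: 1.5
```

Force is about 3.5–4 N, so I'll raise the tip slightly.

Emit:
servo_tool(
  translation=[
    [0.009,0.043,0.004],
    [0.009,0.043,0.003],
    [0.009,0.043,0],
    [0.009,0.043,0],
    [0.009,0.043,0],
  ],
  dr=[
    [0,0,0],
    [0,0,0],
    [0,0,0],
    [0,0,0],
    [0,0,0],
  ],
  claw=[1,1,1,1,1],
)

```text
clock: 13.42
ee_pos: [469.4, -155.6, 98.3]
eef_rot: [-3.119, -0.377, 0.0]
wrist_force: [-0.4, -2.6, 2.5]
finger_gap: -0.0
grasp_force: 1.3
```

Emit:
servo_tool(
  translation=[
    [0.015,0.041,0],
    [0.015,0.041,0],
    [0.015,0.041,0],
    [0.015,0.041,0],
    [0.015,0.041,0],
  ],
  dr=[
    [0,0,0],
    [0,0,0],
    [0,0,0],
    [0,0,0],
    [0,0,0],
  ],
  claw=[1,1,1,1,1],
)

```text
clock: 13.83
ee_pos: [471.4, -150.5, 98.3]
eef_rot: [-3.119, -0.377, 0.0]
wrist_force: [-0.2, -1.4, 2.7]
finger_gap: 0.0
grasp_force: 1.2
```

Emit:
servo_tool(
  translation=[
    [0.02,0.039,0],
    [0.02,0.039,0],
    [0.02,0.039,0],
    [0.02,0.039,0],
    [0.02,0.039,0],
  ],
  dr=[
    [0,0,0],
    [0,0,0],
    [0,0,0],
    [0,0,0],
    [0,0,0],
  ],
  claw=[1,1,1,1,1],
)

```text
clock: 14.25
ee_pos: [473.9, -145.6, 98.4]
eef_rot: [-3.119, -0.377, 0.0]
wrist_force: [-1.0, -1.2, 2.4]
finger_gap: -0.3
grasp_force: 1.2
```

Emit:
servo_tool(
  translation=[
    [0.025,0.036,-0.003],
    [0.025,0.036,0],
    [0.025,0.036,0],
    [0.025,0.036,0],
    [0.025,0.036,0],
  ],
  dr=[
    [0,0,0],
    [0,0,0],
    [0,0,0],
    [0,0,0],
    [0,0,0],
  ],
  claw=[1,1,1,1,1],
)

```text
clock: 14.67
ee_pos: [477.0, -141.2, 98.3]
eef_rot: [-3.119, -0.377, 0.0]
wrist_force: [-1.7, -1.6, 3.0]
finger_gap: -0.1
grasp_force: 1.3
```

Emit:
servo_tool(
  translation=[
    [0.029,0.033,0],
    [0.029,0.033,0],
    [0.029,0.033,0],
    [0.029,0.033,0],
    [0.029,0.033,0],
  ],
  dr=[
    [0,0,0],
    [0,0,0],
    [0,0,0],
    [0,0,0],
    [0,0,0],
  ],
  claw=[1,1,1,1,1],
)

```text
clock: 15.08
ee_pos: [480.7, -137.0, 98.3]
eef_rot: [-3.119, -0.377, 0.0]
wrist_force: [-1.6, -1.4, 2.9]
finger_gap: -0.2
grasp_force: 1.3
```

Emit:
servo_tool(
  translation=[
    [0.034,0.028,0],
    [0.034,0.028,0],
    [0.034,0.028,0],
    [0.034,0.028,0],
    [0.034,0.028,0],
  ],
  dr=[
    [0,0,0],
    [0,0,0],
    [0,0,0],
    [0,0,0],
    [0,0,0],
  ],
  claw=[1,1,1,1,1],
)

```text
clock: 15.5
ee_pos: [484.9, -133.5, 98.3]
eef_rot: [-3.119, -0.377, 0.0]
wrist_force: [-1.4, -0.9, 3.2]
finger_gap: -0.1
grasp_force: 1.3
```

Emit:
servo_tool(
  translation=[
    [0.037,0.024,0],
    [0.037,0.024,0],
    [0.037,0.024,0],
    [0.037,0.024,0],
    [0.037,0.024,0],
  ],
  dr=[
    [0,0,0],
    [0,0,0],
    [0,0,0],
    [0,0,0],
    [0,0,0],
  ],
  claw=[1,1,1,1,1],
)

```text
clock: 15.92
ee_pos: [489.6, -130.5, 98.3]
eef_rot: [-3.119, -0.377, 0.0]
wrist_force: [-1.6, -0.4, 2.3]
finger_gap: 0.1
grasp_force: 1.3
```

Emit:
servo_tool(
  translation=[
    [0.04,0.018,0],
    [0.04,0.018,0],
    [0.04,0.018,0],
    [0.04,0.018,0],
    [0.04,0.018,0],
  ],
  dr=[
    [0,0,0],
    [0,0,0],
    [0,0,0],
    [0,0,0],
    [0,0,0],
  ],
  claw=[1,1,1,1,1],
)

```text
clock: 16.33
ee_pos: [494.6, -128.3, 98.3]
eef_rot: [-3.119, -0.377, 0.0]
wrist_force: [-1.6, -0.3, 2.6]
finger_gap: -0.0
grasp_force: 1.3
```

Emit:
servo_tool(
  translation=[
    [0.042,0.013,0],
    [0.042,0.013,0],
    [0.042,0.013,0],
    [0.042,0.013,0],
    [0.042,0.013,0],
  ],
  dr=[
    [0,0,0],
    [0,0,0],
    [0,0,0],
    [0,0,0],
    [0,0,0],
  ],
  claw=[1,1,1,1,1],
)

```text
clock: 16.75
ee_pos: [499.8, -126.7, 98.3]
eef_rot: [-3.119, -0.377, 0.0]
wrist_force: [-2.0, -2.5, 2.4]
finger_gap: 0.2
grasp_force: 1.3
```

Emit:
servo_tool(
  translation=[
    [0.043,0.008,0],
    [0.043,0.008,0],
    [0.043,0.008,0],
    [0.043,0.008,0],
    [0.043,0.008,0],
  ],
  dr=[
    [0,0,0],
    [0,0,0],
    [0,0,0],
    [0,0,0],
    [0,0,0],
  ],
  claw=[1,1,1,1,1],
)

```text
clock: 17.17
ee_pos: [505.2, -125.7, 98.3]
eef_rot: [-3.119, -0.377, 0.0]
wrist_force: [-1.6, 0.2, 2.5]
finger_gap: -0.1
grasp_force: 1.3
```

Emit:
servo_tool(
  translation=[
    [0.044,0.002,0],
    [0.044,0.002,0],
    [0.044,0.002,0],
    [0.044,0.002,0],
    [0.044,0.002,0],
  ],
  dr=[
    [0,0,0],
    [0,0,0],
    [0,0,0],
    [0,0,0],
    [0,0,0],
  ],
  claw=[1,1,1,1,1],
)

```text
clock: 17.58
ee_pos: [510.8, -125.5, 98.3]
eef_rot: [-3.119, -0.377, -0.0]
wrist_force: [-2.0, 0.4, 3.0]
finger_gap: 0.0
grasp_force: 1.3
```

Emit:
servo_tool(
  translation=[
    [0.044,-0.004,0],
    [0.044,-0.004,0],
    [0.044,-0.004,0],
    [0.044,-0.004,0],
    [0.044,-0.004,0],
  ],
  dr=[
    [0,0,0],
    [0,0,0],
    [0,0,0],
    [0,0,0],
    [0,0,0],
  ],
  claw=[1,1,1,1,1],
)

```text
clock: 18.0
ee_pos: [516.2, -126.0, 98.3]
eef_rot: [-3.119, -0.377, 0.0]
wrist_force: [-2.1, -0.0, 2.4]
finger_gap: 0.3
grasp_force: 1.3
```

Emit:
servo_tool(
  translation=[
    [0.043,-0.009,0],
    [0.043,-0.009,0],
    [0.043,-0.009,0],
    [0.043,-0.009,0],
    [0.043,-0.009,0],
  ],
  dr=[
    [0,0,0],
    [0,0,0],
    [0,0,0],
    [0,0,0],
    [0,0,0],
  ],
  claw=[1,1,1,1,1],
)

```text
clock: 18.42
ee_pos: [521.6, -127.1, 98.3]
eef_rot: [-3.119, -0.377, -0.0]
wrist_force: [-1.1, 0.6, 1.1]
finger_gap: 0.4
grasp_force: 1.3
```

Emit:
servo_tool(
  translation=[
    [0.041,-0.015,0],
    [0.041,-0.015,0],
    [0.041,-0.015,0],
    [0.041,-0.015,0],
    [0.041,-0.015,0],
  ],
  dr=[
    [0,0,0],
    [0,0,0],
    [0,0,0],
    [0,0,0],
    [0,0,0],
  ],
  claw=[1,1,1,1,1],
)

```text
clock: 18.83
ee_pos: [526.7, -129.0, 98.3]
eef_rot: [-3.119, -0.377, 0.0]
wrist_force: [-2.4, 0.6, 2.5]
finger_gap: 0.2
grasp_force: 1.3
```

Emit:
servo_tool(
  translation=[
    [0.039,-0.02,0],
    [0.039,-0.02,0],
    [0.039,-0.02,0],
    [0.039,-0.02,0],
    [0.039,-0.02,0],
  ],
  dr=[
    [0,0,0],
    [0,0,0],
    [0,0,0],
    [0,0,0],
    [0,0,0],
  ],
  claw=[1,1,1,1,1],
)

```text
clock: 19.25
ee_pos: [531.6, -131.5, 98.3]
eef_rot: [-3.119, -0.377, 0.0]
wrist_force: [-0.6, 1.5, 2.1]
finger_gap: -0.2
grasp_force: 1.3
```

Emit:
servo_tool(
  translation=[
    [0.036,-0.025,-0.003],
    [0.036,-0.025,0],
    [0.036,-0.025,0],
    [0.036,-0.025,0],
    [0.036,-0.025,0],
  ],
  dr=[
    [0,0,0],
    [0,0,0],
    [0,0,0],
    [0,0,0],
    [0,0,0],
  ],
  claw=[1,1,1,1,1],
)

```text
clock: 19.67
ee_pos: [536.1, -134.7, 98.2]
eef_rot: [-3.119, -0.377, -0.0]
wrist_force: [-1.5, 1.5, 2.8]
finger_gap: 0.1
grasp_force: 1.4
```

Emit:
servo_tool(
  translation=[
    [0.033,-0.03,0],
    [0.033,-0.03,0],
    [0.033,-0.03,0],
    [0.033,-0.03,0],
    [0.033,-0.03,0],
  ],
  dr=[
    [0,0,0],
    [0,0,0],
    [0,0,0],
    [0,0,0],
    [0,0,0],
  ],
  claw=[1,1,1,1,1],
)

```text
clock: 20.08
ee_pos: [540.2, -138.4, 98.2]
eef_rot: [-3.119, -0.377, -0.0]
wrist_force: [-1.7, 1.8, 3.0]
finger_gap: 0.1
grasp_force: 1.4
```

Emit:
servo_tool(
  translation=[
    [0.028,-0.034,0],
    [0.028,-0.034,0],
    [0.028,-0.034,0],
    [0.028,-0.034,0],
    [0.028,-0.034,0],
  ],
  dr=[
    [0,0,0],
    [0,0,0],
    [0,0,0],
    [0,0,0],
    [0,0,0],
  ],
  claw=[1,1,1,1,1],
)

```text
clock: 20.5
ee_pos: [543.7, -142.7, 98.2]
eef_rot: [-3.119, -0.377, -0.0]
wrist_force: [-2.0, 1.6, 2.8]
finger_gap: 0.2
grasp_force: 1.4
```

Emit:
servo_tool(
  translation=[
    [0.024,-0.037,0],
    [0.024,-0.037,0],
    [0.024,-0.037,0],
    [0.024,-0.037,0],
    [0.024,-0.037,0],
  ],
  dr=[
    [0,0,0],
    [0,0,0],
    [0,0,0],
    [0,0,0],
    [0,0,0],
  ],
  claw=[1,1,1,1,1],
)

```text
clock: 20.92
ee_pos: [546.7, -147.3, 98.2]
eef_rot: [-3.119, -0.377, -0.0]
wrist_force: [-1.2, 0.6, 3.6]
finger_gap: 0.3
grasp_force: 1.4
```

Emit:
servo_tool(
  translation=[
    [0.019,-0.04,0],
    [0.019,-0.04,0],
    [0.019,-0.04,0],
    [0.019,-0.04,0],
    [0.019,-0.04,0],
  ],
  dr=[
    [0,0,0],
    [0,0,0],
    [0,0,0],
    [0,0,0],
    [0,0,0],
  ],
  claw=[1,1,1,1,1],
)

```text
clock: 21.33
ee_pos: [549.1, -152.4, 98.2]
eef_rot: [-3.119, -0.377, -0.0]
wrist_force: [-0.5, 1.8, 2.5]
finger_gap: -0.2
grasp_force: 1.4
```

Emit:
servo_tool(
  translation=[
    [0.013,-0.042,0],
    [0.013,-0.042,0],
    [0.013,-0.042,0],
    [0.013,-0.042,0],
    [0.013,-0.042,0],
  ],
  dr=[
    [0,0,0],
    [0,0,0],
    [0,0,0],
    [0,0,0],
    [0,0,0],
  ],
  claw=[1,1,1,1,1],
)

```text
clock: 21.75
ee_pos: [550.7, -157.6, 98.3]
eef_rot: [-3.119, -0.377, -0.0]
wrist_force: [-1.0, 2.1, 3.0]
finger_gap: -0.0
grasp_force: 1.4
```

Emit:
servo_tool(
  translation=[
    [0.008,-0.043,0],
    [0.008,-0.043,0],
    [0.008,-0.043,0],
    [0.008,-0.043,0],
    [0.008,-0.043,0],
  ],
  dr=[
    [0,0,0],
    [0,0,0],
    [0,0,0],
    [0,0,0],
    [0,0,0],
  ],
  claw=[1,1,1,1,1],
)

```text
clock: 22.17
ee_pos: [551.7, -163.0, 98.3]
eef_rot: [3.119, 0.377, 0.0]
wrist_force: [-0.1, 1.3, 2.8]
finger_gap: 0.2
grasp_force: 1.4
```

Emit:
servo_tool(
  translation=[
    [0.002,-0.044,0],
    [0.002,-0.044,0],
    [0.002,-0.044,0],
    [0.002,-0.044,0],
    [0.002,-0.044,0],
  ],
  dr=[
    [0,0,0],
    [0,0,0],
    [0,0,0],
    [0,0,0],
    [0,0,0],
  ],
  claw=[1,1,1,1,1],
)

```text
clock: 22.58
ee_pos: [551.9, -168.5, 98.3]
eef_rot: [3.119, 0.377, 0.0]
wrist_force: [-0.5, 1.6, 2.9]
finger_gap: 0.0
grasp_force: 1.4
```

Emit:
servo_tool(
  translation=[
    [-0.004,-0.044,0],
    [-0.004,-0.044,0],
    [-0.004,-0.044,0],
    [-0.004,-0.044,0],
    [-0.004,-0.044,0],
  ],
  dr=[
    [0,0,0],
    [0,0,0],
    [0,0,0],
    [0,0,0],
    [0,0,0],
  ],
  claw=[1,1,1,1,1],
)

```text
clock: 23.0
ee_pos: [551.4, -174.0, 98.2]
eef_rot: [3.119, 0.377, 0.0]
wrist_force: [0.2, 2.4, 1.9]
finger_gap: 0.4
grasp_force: 1.4
```

Emit:
servo_tool(
  translation=[
    [-0.009,-0.043,0],
    [-0.009,-0.043,0],
    [-0.009,-0.043,0],
    [-0.009,-0.043,0],
    [-0.009,-0.043,0],
  ],
  dr=[
    [0,0,0],
    [0,0,0],
    [0,0,0],
    [0,0,0],
    [0,0,0],
  ],
  claw=[1,1,1,1,1],
)

```text
clock: 23.42
ee_pos: [550.3, -179.4, 98.2]
eef_rot: [3.119, 0.377, 0.0]
wrist_force: [1.0, 2.6, 3.2]
finger_gap: 0.1
grasp_force: 1.4
```

Emit:
servo_tool(
  translation=[
    [-0.015,-0.041,0],
    [-0.015,-0.041,0],
    [-0.015,-0.041,0],
    [-0.015,-0.041,0],
    [-0.015,-0.041,0],
  ],
  dr=[
    [0,0,0],
    [0,0,0],
    [0,0,0],
    [0,0,0],
    [0,0,0],
  ],
  claw=[1,1,1,1,1],
)

```text
clock: 23.83
ee_pos: [548.4, -184.5, 98.3]
eef_rot: [3.119, 0.377, 0.0]
wrist_force: [0.2, 1.5, 3.0]
finger_gap: -0.5
grasp_force: 1.4
```

Emit:
servo_tool(
  translation=[
    [-0.02,-0.039,0],
    [-0.02,-0.039,0],
    [-0.02,-0.039,0],
    [-0.02,-0.039,0],
    [-0.02,-0.039,0],
  ],
  dr=[
    [0,0,0],
    [0,0,0],
    [0,0,0],
    [0,0,0],
    [0,0,0],
  ],
  claw=[1,1,1,1,1],
)

```text
clock: 24.25
ee_pos: [545.9, -189.4, 98.3]
eef_rot: [3.119, 0.377, 0.0]
wrist_force: [0.8, 2.4, 3.0]
finger_gap: -0.1
grasp_force: 1.4
```

Emit:
servo_tool(
  translation=[
    [-0.025,-0.036,0],
    [-0.025,-0.036,0],
    [-0.025,-0.036,0],
    [-0.025,-0.036,0],
    [-0.025,-0.036,0],
  ],
  dr=[
    [0,0,0],
    [0,0,0],
    [0,0,0],
    [0,0,0],
    [0,0,0],
  ],
  claw=[1,1,1,1,1],
)

```text
clock: 24.67
ee_pos: [542.7, -193.9, 98.3]
eef_rot: [3.119, 0.377, 0.0]
wrist_force: [1.6, 1.9, 3.5]
finger_gap: -0.3
grasp_force: 1.4
```

Emit:
servo_tool(
  translation=[
    [-0.03,-0.033,0],
    [-0.03,-0.033,0],
    [-0.03,-0.033,0],
    [-0.03,-0.033,0],
    [-0.03,-0.033,0],
  ],
  dr=[
    [0,0,0],
    [0,0,0],
    [0,0,0],
    [0,0,0],
    [0,0,0],
  ],
  claw=[1,1,1,1,1],
)

```text
clock: 25.08
ee_pos: [539.0, -198.0, 98.2]
eef_rot: [3.119, 0.377, 0.0]
wrist_force: [1.4, 2.2, 2.4]
finger_gap: -0.2
grasp_force: 1.4
```

Emit:
servo_tool(
  translation=[
    [-0.032,-0.03,0],
    [-0.032,-0.03,0],
    [0,0,0],
    [0,0,0],
  ],
  dr=[
    [0,0,0],
    [0,0,0],
    [0,0,0],
    [0,0,0],
  ],
  claw=[1,1,1,1],
)

```text
clock: 25.42
ee_pos: [537.3, -199.6, 98.3]
eef_rot: [3.119, 0.377, -0.0]
wrist_force: [1.3, 0.9, 2.8]
finger_gap: -0.2
grasp_force: 1.4
```

Emit:
servo_tool(
  translation=[
    [0,0,0.04],
    [0,0,0.1],
    [0,0,0.3],
    [0,0,0.6],
    [0,0,0.8],
  ],
  dr=[
    [0,0,0],
    [0,0,0],
    [0,0,0],
    [0,0,0],
    [0,0,0],
  ],
  claw=[1,1,1,1,1],
)

```text
clock: 25.83
ee_pos: [536.1, -198.8, 143.4]
eef_rot: [-3.117, -0.377, 0.006]
wrist_force: [0.3, -0.4, 0.6]
finger_gap: -0.1
grasp_force: 0.0
```

Emit:
servo_tool(
  translation=[
    [0,0,0.8],
    [0,0,0.8],
    [0,0,0.8],
    [0,0,0.6],
    [0,0,0.3],
  ],
  dr=[
    [0,0,0],
    [0,0,0],
    [0,0,0],
    [0,0,0],
    [0,0,0],
  ],
  claw=[1,1,1,1,1],
)

```text
clock: 26.25
ee_pos: [538.0, -199.8, 229.5]
eef_rot: [3.117, 0.377, 0.004]
wrist_force: [0.4, -0.3, 0.5]
finger_gap: -0.2
grasp_force: 0.0
```

Emit:
servo_tool(
  translation=[
    [-0.5,-0.4,0],
    [-0.8,-0.67,0],
    [-0.8,-0.67,0],
    [-0.8,-0.67,0],
    [-0.8,-0.67,0],
  ],
  dr=[
    [0,0,0],
    [0,0,0],
    [0,0,0],
    [0,0,0],
    [0,0,0],
  ],
  claw=[1,1,1,1,1],
)

```text
clock: 26.67
ee_pos: [443.6, -276.6, 226.4]
eef_rot: [-3.118, -0.378, 0.001]
wrist_force: [0.1, 0.1, 0.4]
finger_gap: -0.2
grasp_force: 0.0
```

Emit:
servo_tool(
  translation=[
    [-0.8,-0.67,0],
    [-0.8,-0.67,0],
    [-0.8,-0.67,0],
    [-0.8,-0.67,0],
    [-0.8,-0.67,0],
  ],
  dr=[
    [0,0,0],
    [0,0,0],
    [0,0,0],
    [0,0,0],
    [0,0,0],
  ],
  claw=[1,1,1,1,1],
)

```text
clock: 27.08
ee_pos: [343.5, -360.4, 226.4]
eef_rot: [-3.118, -0.377, 0.001]
wrist_force: [0.1, 0.3, -0.2]
finger_gap: 0.3
grasp_force: 0.0
```

Emit:
servo_tool(
  translation=[
    [-0.6,-0.5,0],
    [-0.3,-0.2,0],
    [0,0,0],
    [0,0,0],
    [0,0,0],
  ],
  dr=[
    [0,0,0],
    [0,0,0],
    [0,0,0],
    [0,0,0],
    [0,0,0],
  ],
  claw=[1,1,1,1,1],
)

```text
clock: 27.5
ee_pos: [323.0, -376.8, 226.6]
eef_rot: [-3.118, -0.378, -0.001]
wrist_force: [-0.8, -0.2, -0.3]
finger_gap: -0.0
grasp_force: 0.0
```

```bash
python3 - <<'E'
from h import *
a=cv2.imread("pics/side0.png");b=manip.snapshot("side")[:,:,::-1].copy()
cv2.imwrite("pics/c4.png",np.hstack([cv2.resize(q[130:210,290:370],None,fx=5,fy=5) for q in(a,b)]))
T=cv2.imread("pics/top0.png");t=manip.snapshot("top")[:,:,::-1].copy();cv2.imwrite("pics/top2.png",t)
E
sed 's#top0#top2#' fit.py > f2.py; python3 f2.py|tail -5
```

```text
peak [ 508.85 -169.01   41.96]
nut 19 [ 560.55145386 -222.2981765    48.        ]
c [ 508.83188864 -169.02881262] r 74.24647166781442 ang -45.84571272998082
lug 49.370022856949404 42.392519546136676
lug 49.77965551165423 -136.04667528193886
```

View pics/c4.png

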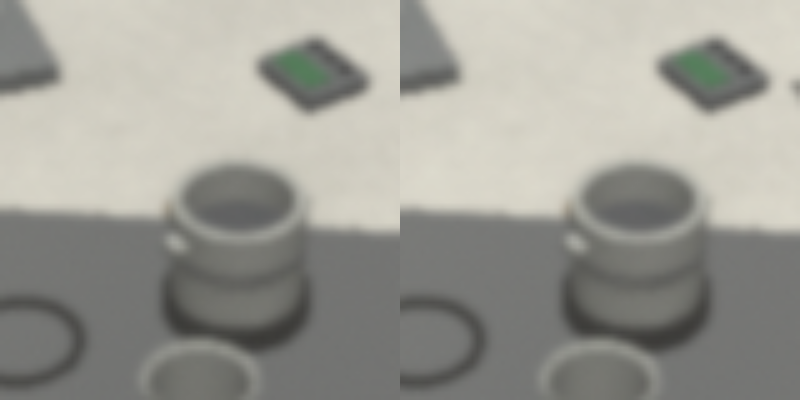

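The before and after crops match: the rim is centred at about (238,200) in each half. The refit puts the cell within 0.1 mm and 0.1° of where it started, and the hand is clear.

```bash
python3 -c "
from rig import manip
print(manip.hand_in())"
```

```text
the job is handed in; nothing more can be done
None
```

I ran the closed fingertips once clockwise round the rim, starting and ending above the stub, at about 3 N (4.2 N at most in the readings); the cell did not move, the hand is clear, and the job was handed in at about 28 s.

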